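# Line up copper blanks along the tray fence

## Task

Three loose copper blanks lie scattered in the hinged steel tray on the jeweller's bench. Lift that tray by the ball at its front so that the blanks slide down into a single row against the tall fence at its back, then lower it gently until it rests fully down, and let go. Move the blanks by tilting only: do not touch them with the gripper.

Things in the scene. Friction and masses are not known exactly. Their poses are not given: they have to be found in the camera images.
- tray: Steel tray, inside 171 mm front to back (x), 198 wide, on a fixed stand. Origin: on the hinge axis (y), at mid-foot of the fence's inner face, on the floor plane, 34 mm above the bench. x points out through the fence, away from the robot; z up. Fence 25 mm high, other walls 12. Lifting the front is a positive turn about y, level (0, at rest, stop) to 40 degrees (stop); it falls back if let go.
- knob (a point): Centre of the tray's handle: dark wooden ball, 26 mm across, at (-217, 0, 10) mm in the tray frame (axes alike), 44 mm above the bench when down, on a 9 mm stem from the middle of the front wall. Takes 2 to 3 N to lift. It can turn between the fingers, so the hand may stay upright along the arc. A small loose pan nearby, 90 mm square and empty, has a like ball: not that one.
- blank_a: Copper blank: flat disc, 30 mm across, 8 mm thick, about 50 g, loose in the left third (+y) of the tray. Origin: centre of its underside. Blanks begin to slide at 11 to 17 degrees of tilt; 25 to 32 degrees sends them to the fence within a second.
- blank_b: Copper blank: flat disc, 30 mm across, 8 mm thick, about 50 g, loose in the middle of the tray. Origin: centre of its underside.
- blank_c: Copper blank: flat disc, 30 mm across, 8 mm thick, about 50 g, loose in the right third (-y) of the tray. Origin: centre of its underside.
Things that resemble listed ones, but are neither listed nor needed, are in the scene too. What is shaped like the blank_c but black or purple is not meant.

How it is judged:
By the outcome, as a careful person would: the job done as asked, in the order asked, and still so for the second after the job is handed in, with the robot touching nothing.
It also fails if it takes over 38 s, if anything falls off the work surface, if the arm or the gripper's body presses on something with over 40 N, if the wrist force passes 120 N, or if a joint passes its speed limit or range.

## Robot

A 6-joint arm with a two-finger parallel gripper is mounted at the origin on the work surface. World frame = base frame: x ahead of the robot, y to its left, z up, the work surface at z = 0. Lengths are in m, angles in rad, forces in N, time in s.
With the tool pointing down it reaches from about 0.325 to 0.775 m from the base axis. Payload 5.5 kg.
Tool frame: the origin (TCP) lies on the centre line of the jaws, within the pads' length; the fingertips stand 19 mm ahead of it and the grasp point (between the pads) is the TCP; z points along the fingers, x is the direction in which the jaws open and shut, and the axes are right-handed (so a half turn about z gives the same grasp; the last joint's range is limited). The gripper opens to 88 mm and grips with 3 to 60 N. Pads are 20 mm wide; open, the fingers measure 115 mm over their backs; the gripper's body (75 mm by 178 mm) begins 61 mm behind the grasp point.
Start: joints at [1.227, 0.091, 1.231, -0, 1.82, -0.057], TCP at [0.17, 0.576, 0.242] pointing down, gripper open.
Joint ranges: [-2.87, 2.87], [-0.86, 2.18], [0.17, 2.46], [-1.51, 4.65], [0.06, 2.69], [-2.65, 2.65]. Speed limits (rad/s): [2.57, 2.57, 3.01, 3.14, 3.14, 3.14].

## Interface

Orientations are given as a unit quaternion [w, x, y, z].
In Python, from station import env gives the robot as it stands.
- The arm moves only by the tool send_rows, never from a script. Its argument "steps" is a list of rows, each a list of 3 entries, a list of its own where there are three numbers: the finger opening in mm, from 0 to 87.8, then the shift along the tool's x, y, z in mm, then the turn, a rotation vector about the tool's x, y, z in rad. A call has exactly 8 rows; each row shifts and turns the commanded pose from where the row before left it, along the tool's axes as they then stand; what a row does not reach is not made up. A row lasts 1/10 s, in which the tool goes at most 50 mm and 8.59 degrees, less where a joint would pass 70% of its speed; a pose out of reach is approached as far as the arm can. A call is refused whole if a number of a shift passes 50 or a number of a turn 0.15, either way. A call with a gripper value outside its range is refused whole. The fingers move at their own pace and stop on an object; "force" is the grip in N (left out, the last holds). Time passes only in rows, so rows that do not move let the fingers close, or fill a call up. It gives the time, the measured TCP pose, the force and the opening at its end, in the units of the state.
- env.get_state(): the state, without advancing time (a new reading comes with each control period).
- env.grab_frame(name): name is "side" or "top"; returns (picture, depth): 384x512x3 uint8, red, green, blue; 384x512 float32, m along the optical axis (not along the pixel's ray), 0 where there is no reading.
- env.camera_model(name): a dict with "intrinsics" (3x3 intrinsics, pixels), "T" (4x4, takes a point from camera to world coordinates). Camera axes: x right, y down, z forward; pixel columns grow to the right and rows downward; lengths in m; the calibration is good to about 2 mm. A picture is of the moment at which its call begins. camera_model takes no time and is no camera call.
- env.finish_job(): hands the job in, once; it reports no verdict.
The state is a dict: "time_s": time; "joint_pos": joint angles; "joint_velocities": joint speeds; "effort": joint torques, N m; "ee_pos": TCP position; "eef_rot": TCP orientation; "wrist_force": force on the tool from outside, world axes, zero at the start; "wrist_torque": the same for the moment, N m; "grip_width": finger opening in m.
Only numpy, scipy, OpenCV 4.12 (cv2) and the standard library are available. Lean on these libraries where they do the work, as an engineer would, in place of code of your own. Each camera call takes 0.05 s, during which the arm holds its last target. There are 200 camera calls.

## Working session

There is one attempt and no reset: what is moved stays moved. The work goes in short steps, Python scripts to look and compute and a tool call to move; the robot and the scene stay as the last step left them, time stands still between calls to the robot, and variables do not carry over. Pictures are saved under pics/ and viewed, about 8 in all and at most 12, crops included, and the job is handed in when it is done.

Besides the shell and the picture viewer there is one more tool, called after "Emit:" by a JSON object that holds its "name" and its "arguments". send_rows: Moves the arm, as the interface text tells. Its arguments: {"type":"object","properties":{"steps":{"type":"array","items":{"type":"array"}},"force":{"type":"number"}},"required":["steps"]}

```bash
mkdir -p pics; cat > h.py <<'E'
import numpy as np,cv2
from station import env
def grab(n,tag):
    p,d=env.grab_frame(n); cv2.imwrite(f'pics/{n}_{tag}.png',p[:,:,::-1]); np.savez(f'pics/{n}_{tag}.npz',p=p,d=d); return p,d
def ray(n,u,v):
    m=env.camera_model(n);K=np.array(m['intrinsics']);T=np.array(m['T'])
    return T[:3,3],T[:3,:3]@np.linalg.solve(K,[u,v,1.])
def onz(n,u,v,z):
    o,r=ray(n,u,v);return o+r*(z-o[2])/r[2]
def pt(n,u,v,d):
    o,r=ray(n,u,v);return o+r*d
def tri(u1,u2):
    (o1,r1),(o2,r2)=ray('top',*u1),ray('side',*u2)
    s=np.linalg.lstsq(np.c_[r1,-r2],o2-o1,rcond=None)[0]
    a,b=o1+s[0]*r1,o2+s[1]*r2
    return (a+b)/2,np.linalg.norm(a-b)
E
python3 - <<'E'
from h import *
for n in('top','side'): grab(n,'0'); print(np.round(env.camera_model(n)['T'],3),env.camera_model(n)['intrinsics'])
print(env.get_state())
a=cv2.imread('pics/top_0.png');b=cv2.imread('pics/side_0.png')
E
```

```text
[[-0.007 -0.982  0.19   0.462]
 [-1.     0.006 -0.004 -0.073]
 [ 0.003 -0.19  -0.982  0.916]
 [ 0.     0.     0.     1.   ]] [[456.03572714   0.         255.35224024]
 [  0.         456.03572714 193.34498949]
 [  0.           0.           1.        ]]
[[ 0.962 -0.173  0.212  0.462]
 [-0.274 -0.597  0.754 -0.63 ]
 [-0.004 -0.783 -0.622  0.495]
 [ 0.     0.     0.     1.   ]] [[408.47934406   0.         257.18250105]
 [  0.         408.47934406 196.84843973]
 [  0.           0.           1.        ]]
{'time_s': 0.1, 'joint_pos': array([ 1.22731587e+00,  9.17784217e-02,  1.23172384e+00,  1.92819813e-05,
        1.81979933e+00, -5.66730654e-02]), 'joint_velocities': array([-1.41647110e-03, -1.07430929e-03, -2.29790536e-03,  6.14881612e-04,
       -1.06900140e-03,  3.08001936e-05]), 'effort': array([ 2.10675949e-03, -4.47860491e+01, -4.07565880e+01,  7.00180535e-02,
        2.85384437e-02, -1.20502164e-04]), 'ee_pos': array([0.16964019, 0.57528735, 0.24064651]), 'eef_rot': array([ 4.64274691e-04,  8.00901366e-01,  5.98795684e-01, -7.17390280e-04]), 'wrist_force': array([-0.02353604,  0.83237592, -0.11766409]), 'wrist_torque': array([ 0.01187224,  0.0015888 , -0.00081524]), 'grip_width': 0.08767924267835746}
```

View pics/top_0.png

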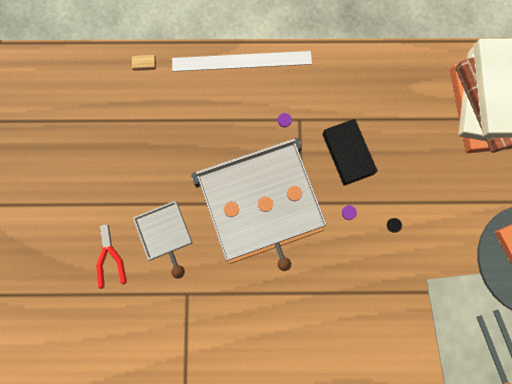

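View pics/side_0.png

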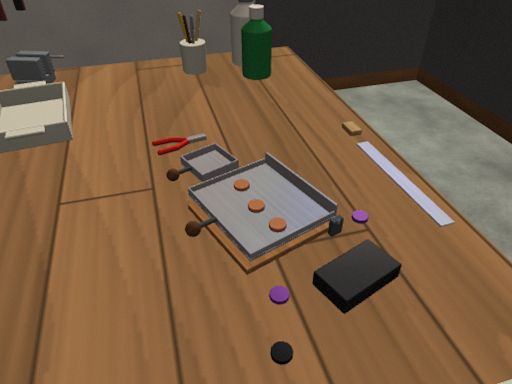

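The top view shows the tray with its fence at the upper edge, hinge ends near (197,180) and (298,146). Its ball is at (284,264), or (193,229) in the side view. The pan's ball, at (178,271), is the wrong one. The three orange blanks are at (231,209), (265,204) and (294,193).

```bash
python3 - <<'E'
from h import *
def blob(n,c,kind,R=16):
    f=np.load(f'pics/{n}_0.npz');p=f['p'];hsv=cv2.cvtColor(p,cv2.COLOR_RGB2HSV)
    if kind=='ball': m=(hsv[...,2]<110)&(hsv[...,1]>90)
    else: m=(hsv[...,1]>140)&(hsv[...,2]>130)&(hsv[...,0]<14)
    k=np.zeros(m.shape,np.uint8);cv2.circle(k,c,R,1,-1);m=(m&(k>0)).astype(np.uint8)
    m=cv2.morphologyEx(m,cv2.MORPH_OPEN,np.ones((3,3),np.uint8)) if kind!='ball' else cv2.morphologyEx(m,cv2.MORPH_OPEN,cv2.getStructuringElement(2,(7,7)))
    q,l,s,ce=cv2.connectedComponentsWithStats(m)
    i=1+np.argmax(s[1:,4]);d=f['d'][l==i]
    return ce[i],s[i],np.median(d[d>0]),
for name,kind,ct,cs in [('knob','ball',(284,264),(193,229)),('pan','ball',(178,271),(173,175)),('a','c',(231,209),(242,185)),('b','c',(265,204),(257,206)),('c','c',(294,193),(278,225))]:
    t=blob('top',ct,kind);s=blob('side',cs,kind)
    P,g=tri(t[0],s[0]); print(name,np.round(P,4),'gap',round(g,4),t[0].round(1),t[1],s[0].round(1),s[1],'depthpts',pt('top',*t[0],t[2]).round(4),pt('side',*s[0],s[2]).round(4))
# tray floor: steel pixels in the top view -> min area rect; hinge ends
f=np.load('pics/top_0.npz');p=f['p'];hsv=cv2.cvtColor(p,cv2.COLOR_RGB2HSV)
m=((hsv[...,1]<40)&(hsv[...,2]>120)).astype(np.uint8);m[:130]=0;m[270:]=0;m[:,:190]=0;m[:,335:]=0
m=cv2.morphologyEx(m,cv2.MORPH_OPEN,np.ones((5,5),np.uint8))
c=max(cv2.findContours(m,0,2)[0],key=cv2.contourArea);b=cv2.boxPoints(cv2.minAreaRect(c))
W=np.array([onz('top',*x,.034) for x in b]);print(b,W.round(4),[np.linalg.norm(W[i]-W[i-1]).round(4) for i in range(4)])
d=W-np.roll(W,1,0);print(np.degrees(np.arctan2(d[:,1],d[:,0])))
for q in((198,181),(298,146)):print(onz('top',*q,.04))
E
```

```text
Traceback (most recent call last):
ValueError: attempt to get argmax of an empty sequence
```

```bash
python3 - <<'E'
from h import *
def blob(n,c,kind,R=16):
    f=np.load(f'pics/{n}_0.npz');p=f['p'];hsv=cv2.cvtColor(p,cv2.COLOR_RGB2HSV)
    if kind=='ball': m=(hsv[...,2]<125)&(hsv[...,1]>70)
    else: m=(hsv[...,1]>110)&(hsv[...,2]>110)&((hsv[...,0]<18)|(hsv[...,0]>172))
    k=np.zeros(m.shape,np.uint8);cv2.circle(k,c,R,1,-1);m=(m&(k>0)).astype(np.uint8)
    m=cv2.morphologyEx(m,cv2.MORPH_OPEN,cv2.getStructuringElement(2,(5,5)))
    q,l,s,ce=cv2.connectedComponentsWithStats(m)
    if q<2: print(n,c,kind,'none',hsv[c[1],c[0]]);return np.array(c,float),0,1.
    i=1+np.argmax(s[1:,4]);d=f['d'][l==i]
    return ce[i],s[i],np.median(d[d>0]),
for name,kind,ct,cs in [('knob','ball',(284,264),(193,229)),('pan','ball',(178,271),(173,175)),('a','c',(231,209),(242,185)),('b','c',(265,204),(257,206)),('c','c',(294,193),(278,225))]:
    t=blob('top',ct,kind);s=blob('side',cs,kind)
    P,g=tri(t[0],s[0]); print(name,np.round(P,4),'gap',round(g,4),t[0].round(1),t[1],s[0].round(1),s[1],'depthpts',pt('top',*t[0],t[2]).round(4),pt('side',*s[0],s[2]).round(4))
f=np.load('pics/top_0.npz');p=f['p'];hsv=cv2.cvtColor(p,cv2.COLOR_RGB2HSV)
m=((hsv[...,1]<40)&(hsv[...,2]>120)).astype(np.uint8);m[:130]=0;m[270:]=0;m[:,:190]=0;m[:,335:]=0
m=cv2.morphologyEx(m,cv2.MORPH_OPEN,np.ones((5,5),np.uint8))
c=max(cv2.findContours(m,0,2)[0],key=cv2.contourArea);b=cv2.boxPoints(cv2.minAreaRect(c))
W=np.array([onz('top',*x,.034) for x in b]);print(b,W.round(4),[np.linalg.norm(W[i]-W[i-1]).round(4) for i in range(4)])
d=W-np.roll(W,1,0);print(np.degrees(np.arctan2(d[:,1],d[:,0])))
for q in((198,181),(298,146)):print(onz('top',*q,.04))
E
```

```text
knob [ 0.493  -0.133   0.0447] gap 0.0011 [285.7 264.9] [280 258  11  13  90] [192.8 228.4] [185 221  17  16 217] depthpts [ 0.4921 -0.1323  0.0546] [ 0.4932 -0.1385  0.0497]
pan [0.4809 0.0735 0.0134] gap 0.0008 [178.8 271.9] [173 265  12  14 107] [172.3 174.6] [166 168  14  14 147] depthpts [0.4811 0.0718 0.0242] [0.4804 0.0665 0.0182]
a [ 0.6006 -0.0289  0.039 ] gap 0.001 [230.9 208.8] [224 202  15  15 173] [241.  183.5] [234 179  15  10 113] depthpts [ 0.6004 -0.0292  0.0431] [ 0.5991 -0.0332  0.0422]
b [ 0.6106 -0.0951  0.0384] gap 0.0011 [264.9 203.6] [258 197  15  14 165] [255.7 204.4] [248 199  16  11 132] depthpts [ 0.6104 -0.0951  0.0427] [ 0.6089 -0.0993  0.0419]
c [ 0.6314 -0.1524  0.0387] gap 0.0012 [294.  192.9] [287 186  15  15 171] [277.  223.1] [269 218  17  11 155] depthpts [ 0.6311 -0.1521  0.0429] [ 0.6296 -0.1557  0.0418]
[[197.07422 176.71332]
 [296.90894 141.98819]
 [325.81958 225.10623]
 [225.98486 259.83136]] [[ 0.6667  0.0386  0.034 ]
 [ 0.7373 -0.1611  0.034 ]
 [ 0.5688 -0.2133  0.034 ]
 [ 0.5031 -0.0196  0.034 ]] [np.float64(0.1737), np.float64(0.2118), np.float64(0.1764), np.float64(0.2045)]
[  19.59207192  -70.54142283 -162.78812191  108.72168109]
[0.65669088 0.03588243 0.04      ]
[ 0.72706173 -0.16244579  0.04      ]
```

Emit:
{"name": "send_rows", "arguments": {"steps": [[70,[0,0,0],[0,0,-0.125]],[70,[0,0,0],[0,0,-0.125]],[70,[0,0,0],[0,0,-0.125]],[70,[0,0,0],[0,0,-0.125]],[70,[0,0,0],[0,0,-0.123]],[70,[-25,2,0],[0,0,0]],[70,[-45,4,0],[0,0,0]],[70,[-45,4,0],[0,0,0]]], "force": 20}}

```text
time_s: 0.9
ee_pos: [0.2171, 0.4691, 0.2406]
eef_rot: [0.0, 0.578, 0.816, -0.001]
wrist_force: [2.2, 0.3, 0.3]
grip_width: 0.0701
```

Emit:
{"name": "send_rows", "arguments": {"steps": [[70,[-45,4,0],[0,0,0]],[70,[-45,4,0],[0,0,0]],[70,[-45,4,0],[0,0,0]],[70,[-45,4,0],[0,0,0]],[70,[-45,4,0],[0,0,0]],[70,[-45,4,0],[0,0,0]],[70,[-45,4,0],[0,0,0]],[70,[-45,4,0],[0,0,0]]]}}

```text
time_s: 1.7
ee_pos: [0.3663, 0.1392, 0.2414]
eef_rot: [0.0, 0.579, 0.816, 0.0]
wrist_force: [1.0, 1.1, 0.1]
grip_width: 0.0702
```

Emit:
{"name": "send_rows", "arguments": {"steps": [[70,[-45,4,0],[0,0,0]],[70,[-45,4,0],[0,0,0]],[70,[-45,4,0],[0,0,0]],[70,[-45,4,0],[0,0,0]],[70,[-45,4,0],[0,0,0]],[70,[-25,2,0],[0,0,0]],[70,[-10,1,0],[0,0,0]],[70,[0,0,0],[0,0,0]]]}}

```text
time_s: 2.5
ee_pos: [0.4735, -0.0974, 0.241]
eef_rot: [-0.001, 0.579, 0.815, -0.0]
wrist_force: [0.6, -0.6, 0.8]
grip_width: 0.0701
```

```bash
cat >> h.py <<'E'
from scipy.spatial.transform import Rotation as Ro
def totool(target):
    s=env.get_state();q=s['eef_rot'];R=Ro.from_quat([*q[1:],q[0]]).as_matrix()
    print('t',s['time_s'],'ee',s['ee_pos'].round(4),'F',s['wrist_force'].round(2),'w',round(s['grip_width'],4),'yawx',np.degrees(np.arctan2(R[1,0],R[0,0])).round(2),'z',R[:,2].round(3))
    print('shift mm',(R.T@(np.array(target)-s['ee_pos'])*1e3).round(1))
E
python3 -c "
from h import *
totool([.493,-.133,.044]); print(env.get_state()['joint_pos'].round(2))"
```

```text
t 2.5 ee [ 0.4735 -0.0974  0.241 ] F [ 0.58 -0.56  0.8 ] w 0.0701 yawx 109.17 z [-0.001  0.001 -1.   ]
shift mm [-40.2   6.9 196.9]
[-0.27 -0.22  1.53  0.    1.83 -2.18]
```

Emit:
{"name": "send_rows", "arguments": {"steps": [[70,[-25,4,0],[0,0,0]],[70,[-15,3,0],[0,0,0]],[70,[0,0,35],[0,0,0]],[70,[0,0,35],[0,0,0]],[70,[0,0,30],[0,0,0]],[70,[0,0,20],[0,0,0]],[70,[0,0,0],[0,0,0]],[70,[0,0,0],[0,0,0]]]}}

```text
time_s: 3.3
ee_pos: [0.4934, -0.1316, 0.1223]
eef_rot: [-0.0, 0.578, 0.816, 0.0]
wrist_force: [0.1, 0.5, -0.4]
grip_width: 0.0698
```

```bash
python3 -c "
from h import *
totool([.493,-.133,.044])
a,_=grab('side','1');b,_=grab('top','1')
a=cv2.resize(a[130:290,110:310],None,fx=2,fy=2);b=cv2.resize(b[180:340,190:390],None,fx=2,fy=2)
cv2.imwrite('pics/c1.png',np.hstack([a,b])[:,:,::-1])"
```

```text
t 3.3 ee [ 0.4934 -0.1316  0.1223] F [ 0.08  0.48 -0.4 ] w 0.0698 yawx 109.32 z [ 0.  0. -1.]
shift mm [-1.2 -0.9 78.3]
```

View pics/c1.png

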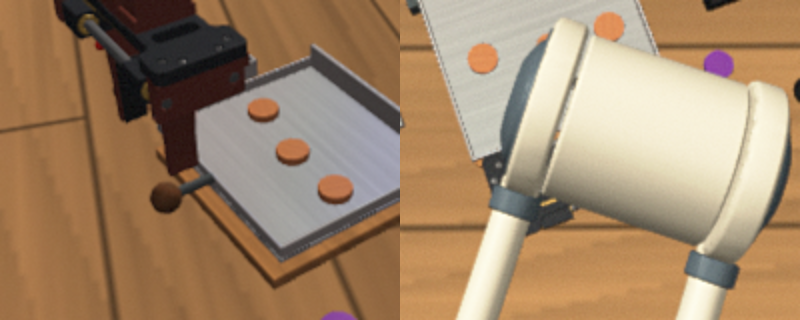

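The side crop shows the open fingers above the ball at about (165,197), one on each side of it. The blanks haven't moved. Next I descend and close.

Emit:
{"name": "send_rows", "arguments": {"steps": [[70,[-1,-1,25],[0,0,0]],[70,[0,0,25],[0,0,0]],[70,[0,0,20],[0,0,0]],[70,[0,0,8],[0,0,0]],[70,[0,0,0],[0,0,0]],[40,[0,0,0],[0,0,0]],[20,[0,0,0],[0,0,0]],[20,[0,0,0],[0,0,0]]], "force": 20}}

```text
time_s: 4.2
ee_pos: [0.4935, -0.1339, 0.045]
eef_rot: [0.001, 0.579, 0.815, 0.0]
wrist_force: [-0.1, -0.2, -0.1]
grip_width: 0.0496
```

Emit:
{"name": "send_rows", "arguments": {"steps": [[15,[0,0,0],[0,0,0]],[15,[0,0,0],[0,0,0]],[15,[0,0,0],[0,0,0]],[15,[0,0,0],[0,0,0]],[15,[0,0,0],[0,0,0]],[15,[0,0,0],[0,0,0]],[15,[0,0,0],[0,0,0]],[15,[0,0,0],[0,0,0]]]}}

```text
time_s: 5.0
ee_pos: [0.4922, -0.1318, 0.0437]
eef_rot: [-0.002, 0.578, 0.816, 0.001]
wrist_force: [-3.8, 7.0, 3.9]
grip_width: 0.0249
```

```bash
python3 -c "
from h import *
totool([.493,-.133,.044])
a,_=grab('side','2')
cv2.imwrite('pics/c2.png',cv2.resize(a[130:290,110:310],None,fx=2,fy=2)[:,:,::-1])
p0=np.array([-217,10.])
for th in range(0,31,2):
  c,s=np.cos(np.radians(th)),np.sin(np.radians(th)); print(th,(np.array([-217*c+10*s+217,217*s+10*c-10])).round(1))"
```

```text
t 5.0 ee [ 0.4922 -0.1318  0.0437] F [-3.82  7.05  3.91] w 0.0249 yawx 109.31 z [-0.002  0.004 -1.   ]
shift mm [-1.4  0.3 -0.3]
0 [0. 0.]
2 [0.5 7.6]
4 [ 1.2 15.1]
6 [ 2.2 22.6]
8 [ 3.5 30.1]
10 [ 5.  37.5]
12 [ 6.8 44.9]
14 [ 8.9 52.2]
16 [11.2 59.4]
18 [13.7 66.6]
20 [16.5 73.6]
22 [19.5 80.6]
24 [22.8 87.4]
26 [26.3 94.1]
28 [ 30.1 100.7]
30 [ 34.1 107.2]
```

View pics/c2.png

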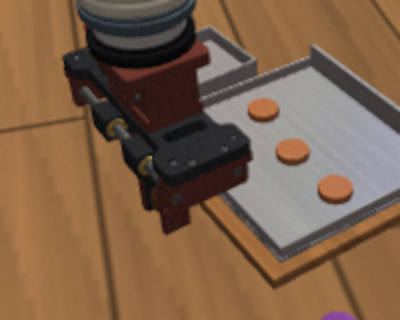

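The width reading of 24.9 mm means the ball is held. There is about 7 N of side force from a 1–2 mm lateral offset, so I relieve that and then lift along the arc to 28°.

Emit:
{"name": "send_rows", "arguments": {"steps": [[15,[1,0,0],[0,0,0]],[15,[1,0.4,-6.6],[0,0,0]],[15,[0,0.6,-6.6],[0,0,0]],[15,[0,0.8,-6.6],[0,0,0]],[15,[0,1,-6.6],[0,0,0]],[15,[0,1.2,-6.5],[0,0,0]],[15,[0,1.4,-6.5],[0,0,0]],[15,[0,1.6,-6.4],[0,0,0]]]}}

```text
time_s: 5.85
ee_pos: [0.4987, -0.1295, 0.0899]
eef_rot: [-0.0, 0.579, 0.815, -0.0]
wrist_force: [1.5, 1.2, -3.0]
grip_width: 0.0245
```

```bash
python3 -c "
from h import *
totool([.493,-.133,.044])"
```

```text
t 5.85 ee [ 0.4987 -0.1295  0.0899] F [ 1.49  1.23 -3.04] w 0.0245 yawx 109.26 z [-0. -0. -1.]
shift mm [-1.5 -6.5 45.9]
```

Forces are small, with about 3 N of lift. Next I continue to 28° and hold.

Emit:
{"name": "send_rows", "arguments": {"steps": [[15,[0,1.9,-6.4],[0,0,0]],[15,[0,2,-6.3],[0,0,0]],[15,[0,2.2,-6.3],[0,0,0]],[15,[0,2.3,-6.2],[0,0,0]],[15,[0,2.6,-6.1],[0,0,0]],[15,[0,2.7,-6],[0,0,0]],[15,[0,2.9,-6],[0,0,0]],[15,[0,3.2,-5.8],[0,0,0]]]}}

```text
time_s: 6.65
ee_pos: [0.5176, -0.1229, 0.1392]
eef_rot: [0.0, 0.579, 0.815, -0.0]
wrist_force: [-0.7, -0.8, -1.6]
grip_width: 0.0245
```

Emit:
{"name": "send_rows", "arguments": {"steps": [[15,[0,3.3,-5.8],[0,0,0]],[15,[0,0,0],[0,0,0]],[15,[0,0,0],[0,0,0]],[15,[0,0,0],[0,0,0]],[15,[0,0,0],[0,0,0]],[15,[0,0,0],[0,0,0]],[15,[0,0,0],[0,0,0]],[15,[0,0,0],[0,0,0]]]}}

```text
time_s: 7.45
ee_pos: [0.5205, -0.1219, 0.1443]
eef_rot: [0.0, 0.579, 0.815, -0.0]
wrist_force: [-1.1, -0.7, -1.2]
grip_width: 0.0248
```

Emit:
{"name": "send_rows", "arguments": {"steps": [[15,[0,0,0],[0,0,0]],[15,[0,0,0],[0,0,0]],[15,[0,0,0],[0,0,0]],[15,[0,0,0],[0,0,0]],[15,[0,0,0],[0,0,0]],[15,[0,0,0],[0,0,0]],[15,[0,0,0],[0,0,0]],[15,[0,0,0],[0,0,0]]]}}

```text
time_s: 8.25
ee_pos: [0.5205, -0.1219, 0.1444]
eef_rot: [0.0, 0.579, 0.815, -0.0]
wrist_force: [-1.1, -1.7, -0.7]
grip_width: 0.0251
```

```bash
python3 -c "
from h import *
totool([.493,-.133,.044])
a,_=grab('side','3');b,_=grab('top','3')
a=cv2.resize(a[110:270,160:360],None,fx=2,fy=2);b=cv2.resize(b[120:280,170:370],None,fx=2,fy=2)
cv2.imwrite('pics/c3.png',np.hstack([a,b])[:,:,::-1])"
```

```text
t 8.25 ee [ 0.5205 -0.1219  0.1444] F [-1.1  -1.75 -0.68] w 0.0251 yawx 109.26 z [ 0. -0. -1.]
shift mm [ -1.4 -29.7 100.4]
```

View pics/c3.png

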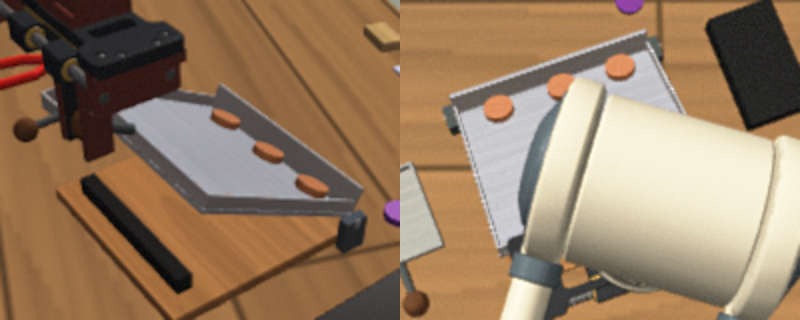

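At 28° all three blanks seem to have slid to the fence: in the top crop they are at (498,107), (563,85) and (620,66), along its foot. I check this with numbers before lowering.

```bash
cat >> h.py <<'E'
def blanks(tag,th,yaw=19.3,knob=(.4925,-.1330)):
    c,s=np.cos(np.radians(yaw)),np.sin(np.radians(yaw));Rz=np.array([[c,-s,0],[s,c,0],[0,0,1]])
    o=np.array([*knob,.034])+Rz@[.217,0,0]
    R=Rz@Ro.from_euler('y',th,degrees=True).as_matrix()
    for n in('top','side'):
        p=np.load(f'pics/{n}_{tag}.npz')['p'];h=cv2.cvtColor(p,cv2.COLOR_RGB2HSV)
        m=((h[...,1]>110)&(h[...,2]>110)&((h[...,0]<12)|(h[...,0]>172))).astype(np.uint8)
        m=cv2.morphologyEx(m,cv2.MORPH_OPEN,np.ones((3,3),np.uint8))
        q,l,st,ce=cv2.connectedComponentsWithStats(m)
        for i in range(1,q):
            if not 60<st[i,4]<300: continue
            co,r=ray(n,*ce[i]); nz=R[:,2]; k=.007 if n=='top' else .006
            x=co+r*(nz@(o+nz*k-co))/(nz@r); t=R.T@(x-o)*1e3
            if -190<t[0]<20 and abs(t[1])<110: print(n,st[i,4],ce[i].round(1),'tray mm',t.round(1))
E
python3 -c "
from h import *
blanks('0',0);print();blanks('3',28)"
```

```text
side 133 [278.  222.8] tray mm [-92.1 -65.6   6. ]

side 76 [316.2 201.4] tray mm [-10.8 -63.8   6. ]
```

```bash
sed -i 's/<12)/<18)/; s/np.ones((3,3),np.uint8))$/np.ones((3,3),np.uint8))/' h.py
python3 -c "
from h import *
blanks('0',0);print();blanks('3',28)
p=np.load('pics/top_3.npz')['p'];print(cv2.cvtColor(p,cv2.COLOR_RGB2HSV)[173,419-0 if 0 else 170+249-0-170])"
```

```text
top 173 [294. 193.] tray mm [-92.3 -64.1   7. ]
top 167 [264.9 203.6] tray mm [-92.9  -3.4   7. ]
top 175 [230.9 208.8] tray mm [-80.5  62.3   7. ]
side 115 [241.  183.6] tray mm [-82.   61.3   6. ]
side 132 [255.8 204.4] tray mm [-94.6  -4.8   6. ]
side 157 [277.1 223.1] tray mm [-93.8 -65.2   6. ]

top 141 [279.4 152.7] tray mm [-11.9 -64.7   7. ]
top 111 [249.1 162. ] tray mm [-9.2 -1.9  7. ]
top 144 [218.6 173.4] tray mm [-11.2  62.    7. ]
side 68 [294.4 184.6] tray mm [-10.6  -3.4   6. ]
side 76 [316.2 201.4] tray mm [-10.8 -63.8   6. ]
[ 99  31 130]
```

All three lie at tray x of about −11 mm in both views, a common line that matches a 15 mm radius touching the fence within the calibration error. They are spread at y of +62, −2 and −65. Next I lower gently.

Emit:
{"name": "send_rows", "arguments": {"steps": [[15,[0,-1.6,2.9],[0,0,0]],[15,[0,-3.2,5.8],[0,0,0]],[15,[0,-3,5.9],[0,0,0]],[15,[0,-2.8,6],[0,0,0]],[15,[0,-2.7,6],[0,0,0]],[15,[0,-2.5,6.1],[0,0,0]],[15,[0,-2.4,6.3],[0,0,0]],[15,[0,-2.2,6.3],[0,0,0]]]}}

```text
time_s: 9.15
ee_pos: [0.5014, -0.1285, 0.0985]
eef_rot: [0.0, 0.579, 0.815, 0.0]
wrist_force: [0.0, -1.5, -1.1]
grip_width: 0.0247
```

Emit:
{"name": "send_rows", "arguments": {"steps": [[15,[0,-2,6.3],[0,0,0]],[15,[0,-1.8,6.3],[0,0,0]],[15,[0,-1.6,6.4],[0,0,0]],[15,[0,-1.4,6.5],[0,0,0]],[15,[0,-1.2,6.5],[0,0,0]],[15,[0,-0.8,5],[0,0,0]],[15,[0,-0.5,4],[0,0,0]],[15,[0,-0.3,3],[0,0,0]]]}}

```text
time_s: 9.95
ee_pos: [0.4922, -0.1316, 0.0548]
eef_rot: [0.0, 0.579, 0.815, 0.0]
wrist_force: [3.6, 0.4, -1.1]
grip_width: 0.0253
```

```bash
python3 -c "
from h import *
totool([.4925,-.1315,.044])"
```

```text
t 9.95 ee [ 0.4922 -0.1316  0.0548] F [ 3.55  0.41 -1.09] w 0.0253 yawx 109.27 z [ 0.  0. -1.]
shift mm [ 0.   0.3 10.8]
```

Emit:
{"name": "send_rows", "arguments": {"steps": [[15,[0,0,2],[0,0,0]],[15,[0,0,2],[0,0,0]],[15,[0,0,1.5],[0,0,0]],[15,[0,0,1.5],[0,0,0]],[15,[0,0,1],[0,0,0]],[15,[0,0,1],[0,0,0]],[15,[0,0,0.5],[0,0,0]],[15,[0,0,0],[0,0,0]]]}}

```text
time_s: 10.75
ee_pos: [0.4916, -0.1319, 0.0452]
eef_rot: [-0.001, 0.579, 0.815, -0.0]
wrist_force: [-3.4, -1.9, -1.5]
grip_width: 0.0249
```

```bash
python3 -c "
from h import *
totool([.4925,-.1315,.044])"
```

```text
t 10.75 ee [ 0.4916 -0.1319  0.0452] F [-3.36 -1.9  -1.47] w 0.0249 yawx 109.25 z [-0.002 -0.    -1.   ]
shift mm [0.1 1.  1.2]
```

Emit:
{"name": "send_rows", "arguments": {"steps": [[15,[0,0,0.5],[0,0,0]],[15,[0,0,0.5],[0,0,0]],[15,[0,0,0.5],[0,0,0]],[15,[0,0,0.5],[0,0,0]],[15,[0,0,0],[0,0,0]],[15,[0,0,0],[0,0,0]],[15,[0,0,0],[0,0,0]],[15,[0,0,0],[0,0,0]]]}}

```text
time_s: 11.55
ee_pos: [0.4917, -0.1318, 0.0445]
eef_rot: [-0.0, 0.579, 0.815, -0.0]
wrist_force: [-8.4, -1.3, 5.4]
grip_width: 0.0247
```

```bash
python3 -c "
from h import *
totool([.4925,-.1315,.044])"
```

```text
t 11.55 ee [ 0.4917 -0.1318  0.0445] F [-8.41 -1.32  5.39] w 0.0247 yawx 109.26 z [-0.001 -0.    -1.   ]
shift mm [0.1 0.8 0.5]
```

The upward reaction of 5.4 N at z=44.5 mm means the tray is on its stop. I relieve the side load, open and retreat upward.

Emit:
{"name": "send_rows", "arguments": {"steps": [[15,[0,-0.7,0],[0,0,0]],[20,[0,0,-0.5],[0,0,0]],[28,[0,0,0],[0,0,0]],[34,[0,0,0],[0,0,0]],[50,[0,0,0],[0,0,0]],[70,[0,0,0],[0,0,0]],[70,[0,0,0],[0,0,0]],[70,[0,0,0],[0,0,0]]]}}

```text
time_s: 12.35
ee_pos: [0.4916, -0.1319, 0.044]
eef_rot: [0.0, 0.579, 0.815, 0.0]
wrist_force: [0.0, -0.2, 0.8]
grip_width: 0.0628
```

Emit:
{"name": "send_rows", "arguments": {"steps": [[70,[0,0,0],[0,0,0]],[70,[0,0,-10],[0,0,0]],[70,[0,0,-20],[0,0,0]],[70,[0,0,-30],[0,0,0]],[70,[0,0,-40],[0,0,0]],[70,[0,0,-40],[0,0,0]],[70,[0,0,-30],[0,0,0]],[70,[0,0,-10],[0,0,0]]]}}

```text
time_s: 13.15
ee_pos: [0.4926, -0.1323, 0.2291]
eef_rot: [0.003, 0.579, 0.815, 0.001]
wrist_force: [-0.3, 0.5, -0.6]
grip_width: 0.0699
```

Emit:
{"name": "send_rows", "arguments": {"steps": [[70,[20,0,0],[0,0,0]],[70,[40,0,0],[0,0,0]],[70,[45,0,0],[0,0,0]],[70,[45,0,0],[0,0,0]],[70,[45,0,0],[0,0,0]],[70,[45,0,0],[0,0,0]],[70,[40,0,0],[0,0,0]],[70,[20,0,0],[0,0,0]]]}}

```text
time_s: 13.95
ee_pos: [0.391, 0.1536, 0.2231]
eef_rot: [-0.001, 0.578, 0.816, -0.0]
wrist_force: [0.2, -0.6, -0.7]
grip_width: 0.0698
```

```bash
python3 -c "
from h import *
totool([.4925,-.1315,.044])
a,_=grab('side','4');b,_=grab('top','4');blanks('4',0)
a=cv2.resize(a[130:290,160:360],None,fx=2,fy=2);b=cv2.resize(b[120:280,170:370],None,fx=2,fy=2)
cv2.imwrite('pics/c4.png',np.hstack([a,b])[:,:,::-1])"
```

```text
t 13.95 ee [0.391  0.1536 0.2231] F [ 0.16 -0.58 -0.71] w 0.0698 yawx 109.42 z [-0.001  0.    -1.   ]
shift mm [-302.8    1.1  178.9]
top 171 [279.8 155.6] tray mm [-12.  -64.2   7. ]
top 167 [251.3 165.5] tray mm [-12.1  -3.9   7. ]
top 170 [219.7 176.1] tray mm [-11.5  61.9   7. ]
side 104 [270.7 171.3] tray mm [-12.6  61.3   6. ]
side 121 [292. 188.] tray mm [-12.8  -4.6   6. ]
side 145 [314.1 205.2] tray mm [-12.8 -65.6   6. ]
```

View pics/c4.png

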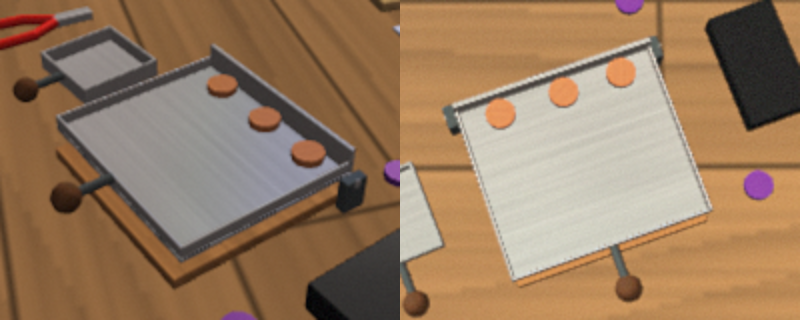

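The tray is down: the ball is back at side pixel (193,228), as at the start. The three blanks stand in a line along the fence, at top-crop (500,113), (563,92) and (620,72). The gripper is clear of everything, so I hand in.

```bash
python3 -c "
from h import *
print(env.finish_job())"
```

```text
the job is handed in; nothing more can be done
None
```

The job is handed in after about 14 s of robot time. I took the tray's ball with the hand upright and lifted the tray along its arc to about 28°. I held it there about 1.5 s, lowered it slowly onto its stop, let go and backed the arm away. The gripper did not touch the blanks.

**Row:** In the last check, both views put all three blanks in one line at tray x ≈ −11.5 to −12.8 mm, with y ≈ +62, −4 and −65 mm.

**Tray down:** The ball is back at its starting pixel in the side view. I saw an upward reaction of about 5 N at z = 44.5 mm before release, and the gripper was clear afterwards.

**Disagreement:** A blank touching the fence should read x = −15 mm, so all three read about 3 mm too close to it. I put this down to the error in my estimate of the tray's origin, because the offset is the same for all three and was there at 28° too. My own two estimates of that origin differ by about 5 mm. I could not measure contact with the fence more closely than that.

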